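Index the ring mould under the needle and lower the needle

ROBOT

A 6-joint arm with a two-finger parallel gripper is mounted at the origin on the work surface. World frame = base frame: x ahead of the robot, y to its left, z up, the work surface at z = 0. Lengths are in mm, angles in rad, forces in N, time in s.
With the tool pointing down it reaches from about 300 to 775 mm from the base axis. Payload 14.6 kg.
Tool frame: the origin (TCP) lies midway between the tips of the shut fingers; the grasp point (between the pads) lies 19 mm behind it (manip.grasp_offset is the distance from the TCP to the grasp point, in mm); z points along the fingers, y is the line along which they close (so a half turn about z gives the same grasp; the last joint's range is limited). The gripper opens to 94 mm and grips with 3 to 60 N. Pads are 16 mm wide; open, the fingers measure 119 mm over their backs; the gripper's body (75 mm by 177 mm) begins 78 mm behind the grasp point.
Start: joints at [1.048, 0.3, 1.521, -0, 1.321, -0.067], TCP at [242.095, 493.841, 180.546] pointing down, gripper open.
Joint ranges: [-3.03, 3.03], [-0.79, 2.21], [0.23, 2.52], [-1.04, 4.18], [0, 3.07], [-2.55, 2.55]. Speed limits (rad/s): [2.22, 2.22, 2.57, 3.14, 3.14, 3.14].

INTERFACE

Orientations are given as [roll, pitch, yaw] about the fixed x, y, z axes, in that order (R = Rz(yaw) Ry(pitch) Rx(roll)).
In Python, from cell import manip, viewer gives the robot as it stands. The module is installed in compiled form; this text tells all that it offers.
- The arm moves only by the tool move_arm, never from a script. Its argument "moves" is a list of rows, each a list of 4 numbers: the shift along the tool's x, y, z in m, then the turn about the tool's z in rad. A call has 1 to 12 rows; each row is the pose to reach, as a shift and turn from the pose commanded when the call began, along the tool's axes at that moment; what a row does not reach only later rows make up. A row lasts 1/10 s, in which the tool goes at most 50 mm and 8.59 degrees, less where a joint would pass 70% of its speed; a pose out of reach is approached as far as the arm can. A call with a gripper value outside its range is refused whole. "jaw" is the finger opening in m, from 0 to 0.094, set as the call begins (left out, the last holds). The fingers move at their own pace and stop on an object; "squeeze" is the grip in N (left out, the last holds). Time passes only in rows, so rows that repeat a pose let the fingers close. It gives the time, the measured TCP pose, the force, the opening and the grip force at its end, in the units of the state.
- manip.read_state(): the state, without advancing time (a new reading comes with each control period).
- viewer.camera(name): name is "side" or "top"; returns a dict with "frame" (420x560x3 uint8, blue, green, red), "z_map" (420x560 float32, mm along the optical axis (not along the pixel's ray), 0 where there is no reading), "fx", "fy", "cx", "cy" (pixels), "origin" and "orientation" of the camera in the world. Camera axes: x right, y down, z forward; pixel columns grow to the right and rows downward; lengths in mm; the calibration is good to about 2 mm. A picture is of the moment at which its call begins.
- manip.sign_off(): hands the job in; it is judged then, once.
The state is a dict: "clock": time; "joints": joint angles; "qd": joint speeds; "effort": joint torques, N m; "eef_pos": TCP position; "eef_rot": TCP orientation; "wrist_force": force on the tool from outside, world axes, zero at the start; "moment": the same for the moment, N m; "finger_gap": finger opening in mm; "finger_force": force on a finger pad.
Only numpy, scipy, OpenCV 4.12 (cv2) and the standard library are available. Lean on these libraries where they do the work, as an engineer would, in place of code of your own. Each camera call takes 0.05 s, during which the arm holds its last target. There are 200 camera calls.

TASK

With a fingertip, push an arm of the specimen carousel round until the open ring mould stands centred under the needle; then press the black cap of the needle straight down to its stop and leave it down. Do not touch or lift the three specimens in their seats, do not lower the needle before the mould is under it, and leave everything else on the desk where it is.

Things in the scene. Friction and masses are not known exactly. Their poses are not given: they have to be found in the camera images.
- stand: Fixed needle stand; steel base plate 300 x 160 x 15 mm (x -90 to 210 mm in its own frame). Origin on the desk, on the carousel's vertical axis. Its +x points to the column, a round post 22 mm thick (36 mm at the bracket) at x = 185 mm, 175 mm high.
- sleeve (a point): Centre of the rigid brass sleeve, 26 mm wide, height 124 to 158 mm, at x = 70 mm of the stand; the needle slides through it. It ends a bracket 26 mm wide, at height 131 to 149 mm, that comes straight from the column. When pushing arms, keep the gripper some 55 degrees or more round the axis away from it.
- carousel: Hub with three identical aluminium arms at 0, 120 and 240 degrees from its own x axis (z up). Turns either way about the stand's axis; friction about 0.25 N m, stays where it is left. Origin on the axis, 34 mm above the desk, level with the arms' undersides. Each arm has a round seat, 56 mm over its low rim (top 52 mm above the desk), centred 70 mm from the axis.
- spoke_end (a point): Outer end of one arm (the one at 0 degrees), on its top centre line, 145 mm from the axis, 50 mm above the desk. All arms are bars 14 mm wide and 16 mm high (34 to 50 mm above the desk); their bare ends, for pushing sideways, run from 98 to 145 mm from the axis.
- ring_mould: The grey ring mould standing in one of the three seats (any): open at the top, outer diameter 48 mm, inner 36 mm, 30 mm high, with a pale specimen surface sunk 16 mm below its rim. Its rim is 76 mm above the desk. Origin: centre of its underside. Loose.
- core: Solid concrete disc, diameter 48 mm, 26 mm high, closed flat top, in another seat. Origin: centre of its underside. Loose; not to be touched.
- vial: Glass jar with lid, diameter 42 mm, 34 mm high, in the third seat. Origin: centre of its underside. Loose; not to be touched.
- needle_tip (a point): Lower tip of the vertical steel needle, 8 mm thick, 70 mm from the carousel's axis, right over the circle on which the seats travel. 92 mm above the desk when raised (start), 64 mm when fully down.
- cap_top (a point): Centre of the top of the needle's black cap, 28 mm in diameter, 200 mm above the desk when raised (start), 172 mm when fully down.
- plunger (a joint): How far the needle has been pressed down: 0 raised, 0.028 m at its stop. Slides stiffly (about 4 N plus 20 N per m/s), has no spring and stays where it is left.
- mouse: Black computer mouse, 105 x 60 x 30 mm, on the desk to the left. Origin: centre of its underside.
- rock: Pale stone lump, 72 mm wide, 47 mm high, on the desk to the left. Origin: centre of its underside.
- remote: Black hand remote 120 x 42 x 18 mm, on the desk to the right. Origin: centre of its underside.
- pen_cup: Clear cup 72 mm wide with pens, 145 mm high in all, on the desk to the right. Origin: centre of its underside.
- puck: White round sensor, diameter 50 mm, 18 mm high, on the desk close to the carousel on its right. Origin: centre of its underside.
- stone_slab: Red-brown stone slab 60 x 34 x 14 mm, on the desk close to the carousel on its left. Origin: centre of its underside.

How it is judged:
By the outcome, as a careful person would: the job done as asked, in the order asked, and still so for the second after the job is handed in, with the robot touching nothing.
It also fails if it takes over 56 s, if anything falls off the work surface, if the arm or the gripper's body presses on something with over 40 N, if the wrist force passes 120 N, or if a joint passes its speed limit or range.

## Working session

There is one attempt and no reset: what is moved stays moved. The work goes in short steps, Python scripts to look and compute and a tool call to move; the robot and the scene stay as the last step left them, time stands still between calls to the robot, and variables do not carry over. Pictures are saved under pics/ and viewed, at most 10 in all, crops included, and the job is handed in when it is done.

Besides the shell and the picture viewer there is one more tool, called after ">>>" as name([rows], argument=value, ...), one row to a line, values as JSON. move_arm: Moves the arm, as the interface text tells. Its arguments: {"type":"object","properties":{"moves":{"type":"array"},"jaw":{"type":"number"},"squeeze":{"type":"number"}},"required":["moves"]}

```bash
mkdir -p pics
cat > h.py <<'E'
import numpy as np, cv2
from cell import manip, viewer
from scipy.spatial.transform import Rotation as R
def cam(n):
    c=viewer.camera(n); return c
def rot(c):
    o=np.array(c["orientation"],float)
    return o if o.shape==(3,3) else R.from_euler('xyz',o).as_matrix()
def ray(c,u,v,z):
    d=rot(c)@np.array([(u-c["cx"])/c["fx"],(v-c["cy"])/c["fy"],1]); o=np.array(c["origin"])
    return o+d*(z-o[2])/d[2]
def cloud(c):
    v,u=np.mgrid[:420,:560]; Z=c["z_map"]
    P=np.stack([(u-c["cx"])/c["fx"]*Z,(v-c["cy"])/c["fy"]*Z,Z],-1)
    return P@rot(c).T+np.array(c["origin"])
def proj(c,p):
    q=rot(c).T@(np.array(p)-np.array(c["origin"])); return c["fx"]*q[0]/q[2]+c["cx"],c["fy"]*q[1]/q[2]+c["cy"]
E
python3 - <<'E'
from h import *
for n in("top","side"):
    c=cam(n); cv2.imwrite(f"pics/{n}0.png",c["frame"]); print(n,c["origin"],c["orientation"],c["fx"],c["cx"],c["cy"],(c["z_map"]>0).mean())
    np.savez(f"{n}0.npz",**c)
s=manip.read_state(); print(s)
E
```

```text
top [ 339.21118884  -18.25763815 1575.34631527] [-2.97916735  0.00613336 -1.55289701] 460.8227019160728 283.8997368453062 206.76884932109775 0.9959311224489796
side [ 358.9663609  -743.61968348 1003.34717564] [-2.41392628e+00 -1.98381792e-03 -3.04387943e-01] 466.95342835354467 293.26846565037175 200.37466012847284 0.9959948979591837
{'clock': 0.1, 'joints': array([ 1.04841604e+00,  3.00418468e-01,  1.52148410e+00, -8.82446917e-06,
        1.32071374e+00, -6.66202447e-02]), 'qd': array([-0.00061389, -0.00149411, -0.00274326, -0.00124401,  0.00012882,
        0.00039147]), 'effort': array([-1.06378564e-03, -5.32636178e+01, -3.53286016e+01,  7.08266487e-02,
        2.35021894e-02, -5.36162236e-05]), 'eef_pos': array([241.96916572, 493.6345397 , 180.05624348]), 'eef_rot': array([-3.14057070e+00, -5.96167461e-05,  2.68583477e+00]), 'wrist_force': array([-0.05524957, -0.11654859, -0.54807583]), 'moment': array([0.02979385, 0.05937634, 0.03038193]), 'finger_force': 0.0, 'finger_gap': 94.12807981848381}
```

View pics/top0.png

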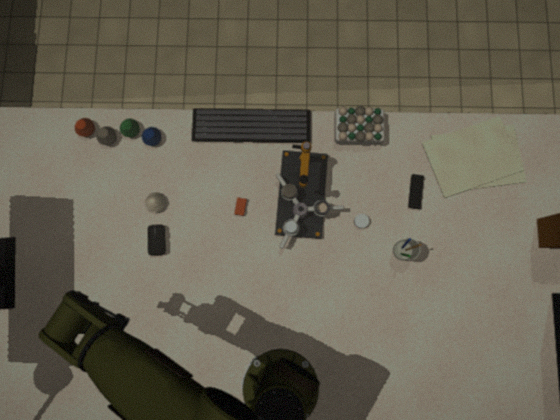

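View pics/side0.png

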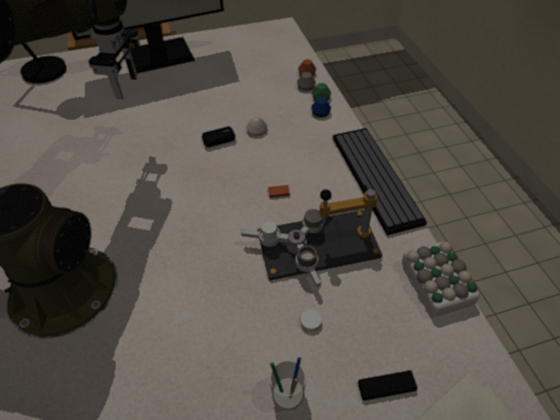

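The top view shows the hub near (301,209), the column near (305,147) and seats near (289,191), (321,208) and (291,228). I'll enlarge both views and measure.

Run:
```python
from h import *
t=dict(np.load("top0.npz")); s=dict(np.load("side0.npz"))
a=cv2.resize(t["frame"][135:255,245:385],None,fx=5,fy=5,interpolation=cv2.INTER_CUBIC); a=cv2.convertScaleAbs(a,alpha=1.8)
b=cv2.resize(s["frame"][180:300,240:390],None,fx=5,fy=5,interpolation=cv2.INTER_CUBIC); b=cv2.convertScaleAbs(b,alpha=1.8)
cv2.imwrite("pics/tc.png",a); cv2.imwrite("pics/sc.png",b)
P=cloud(t)
# desk height, base plate points
print("desk z",np.median(P[250:270,180:260,2]))
m=(abs(P[...,2]-15)<5)&(t["frame"].max(-1)<60); m[:135]=0;m[245:]=0;m[:,:265]=0;m[:,340:]=0
c=max(cv2.findContours(m.astype(np.uint8),0,2)[0],key=cv2.contourArea)
pl=np.array([ray(t,u,v,15)[:2] for u,v in c[:,0]],np.float32); r=cv2.minAreaRect(pl); print(r,cv2.boxPoints(r))
for n,u,v,z in(("hub",301,209,60),("ring",321,208,76),("core",289,191,60),("vial",291,228,86)):
    print(n,ray(t,u,v,z),P[v-1:v+2,u-1:u+2,2].round(0).tolist())
```

```text
desk z -1.671379732262153
((696.2156982421875, -67.7626724243164), (155.2191925048828, 185.5842742919922), 86.19538116455078) [[ 598.47833   -139.04407  ]
 [ 783.6536    -151.35838  ]
 [ 793.95306      3.5187225]
 [ 608.7778      15.833038 ]]
hub [580.76449711 -61.57238295  60.        ] [[60.0, 63.0, 64.0], [61.0, 64.0, 66.0], [62.0, 60.0, 54.0]]
ring [ 582.66382204 -126.9319394    76.        ] [[62.0, 63.0, 64.0], [58.0, 56.0, 56.0], [59.0, 60.0, 64.0]]
core [641.15149337 -20.6499437   60.        ] [[73.0, 72.0, 65.0], [74.0, 72.0, 74.0], [70.0, 68.0, 66.0]]
vial [513.54495378 -29.08231621  86.        ] [[78.0, 83.0, 84.0], [81.0, 77.0, 80.0], [76.0, 80.0, 78.0]]
```

View pics/tc.png

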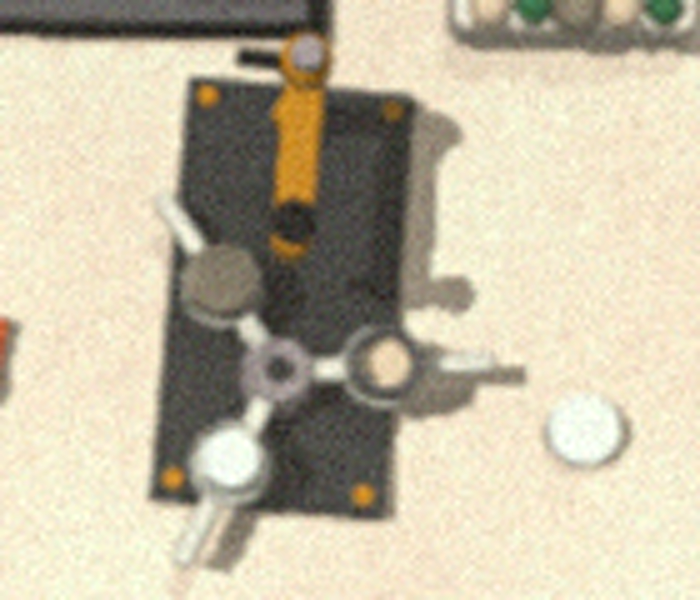

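View pics/sc.png

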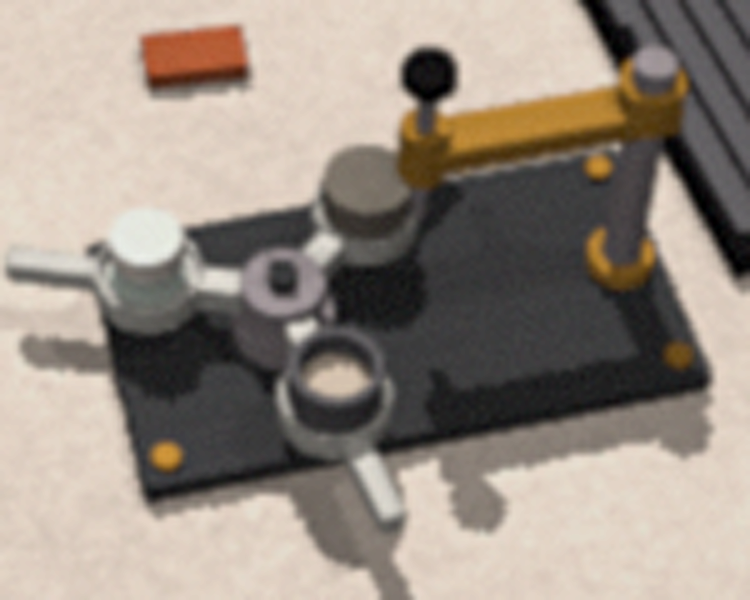

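The crops are clear. In the top crop (×5) the ring mould is at (385,365), the core at (220,282), the vial at (229,460), the hub at (278,370) and the cap at (293,222). The arm ends are at (493,360), (165,200) and (185,560). Next I'll turn these into positions and cross-check them.

```bash
cat >> h.py <<'E'
def cr(X,o): return (X[0]+.5)/5-.5+o[0],(X[1]+.5)/5-.5+o[1]
T0=(245,135);S0=(240,180)
E
python3 - <<'E'
from h import *
t=dict(np.load("top0.npz")); s=dict(np.load("side0.npz"))
tp=lambda X,z: ray(t,*cr(X,T0),z)[:2]; sp=lambda X,z: ray(s,*cr(X,S0),z)[:2]
e=np.array([tp(x,50) for x in((493,360),(165,200),(185,560))]); ax=e.mean(0)
es=np.array([sp(x,50) for x in((395,512),(12,260))])
print("ends",e.round(1).tolist(),"side ring/vial end",es.round(1).tolist())
print("axis",ax,"r",np.linalg.norm(e-ax,axis=1),"ang",np.degrees(np.arctan2(*(e-ax).T[::-1])))
print("hubtop",tp((278,370),65), sp((285,275),65))
for n,a,b,z in(("ring",(385,362),(338,362),76),("core",(222,280),(367,177),74),("vial",(229,457),(146,236),82),("cap",(293,222),(429,75),200)):
    A=tp(a,z);B=sp(b,z);print(n,A.round(1),B.round(1))
pc=np.array([tp(x,15) for x in((190,78),(412,95),(388,518),(150,498))]);print("plate",pc.round(1).tolist())
d=pc[[0,1]].mean(0)-pc[[2,3]].mean(0);L=np.linalg.norm(d);d/=L;print(L,np.degrees(np.arctan2(d[1],d[0])),"axis by plate",pc.mean(0)-60*d, "needle by plate",pc.mean(0)+10*d)
print("slab",ray(t,240,206,14),"puck",ray(t,361,221,18))
E
```

```text
ends [[592.9, -203.2], [699.2, 18.9], [455.4, 0.8]] side ring/vial end [[595.0, -198.7], [456.7, 2.4]]
axis [582.4861086 -61.1483413] r [142.38910998 141.54351843 141.4116852 ] ang [-85.80724512  34.45194129 154.0252525 ]
hubtop [581.26646792 -58.75970157] [584.57396571 -59.76084186]
ring [ 586.  -128.9] [ 590.3 -125.9]
core [639.7 -20.6] [642.4 -18.1]
vial [520.5 -27.1] [521.2 -27.8]
cap [651.3 -63.2] [651.8 -66.6]
plate [[795.3, 4.0], [785.5, -151.4], [488.9, -135.9], [499.7, 25.8]]
296.71046602027775 -3.595036613377136 axis by plate [582.47839973 -60.605003  ] needle by plate [652.34065122 -64.9942874 ]
slab [594.98806876 146.78310223  14.        ] puck [ 549.55924025 -267.42458401   18.        ]
```

Two views agree to about 4 mm:
- **Axis:** ≈ (582.8, −60.5).
- **Needle direction:** −3.6°.
- **Mould arm:** −86°.
- **Vial arm:** 154°.

The carousel needs to turn about +82°. I'll push the vial arm's bare end on the robot side, opposite the needle. First I'll go above the standoff with the fingers shut.

>>> move_arm([
  [-0.02,-0.015,0,0.08],
  [-0.055,-0.04,0,0.22],
  [-0.093,-0.068,0,0.36],
  [-0.131,-0.096,0,0.5],
  [-0.169,-0.124,0,0.64],
  [-0.207,-0.152,0,0.78],
  [-0.245,-0.18,0,0.92],
  [-0.283,-0.208,0,1.06],
  [-0.321,-0.236,0,1.2],
  [-0.359,-0.264,0,1.34],
  [-0.397,-0.292,0,1.48],
  [-0.425,-0.313,0,1.57],
], jaw=0, squeeze=20)

```text
clock: 1.3
eef_pos: [486.6, 23.2, 180.3]
eef_rot: [-3.141, 0.0, 1.109]
wrist_force: [-0.2, 0.9, -0.3]
finger_gap: 2.0
finger_force: 0.0
```

>>> move_arm([
  [0,0,0.015,0],
  [0,0,0.04,0],
  [0,0,0.07,0],
  [0,0,0.1,0],
  [0,0,0.125,0],
  [0,0,0.138,0],
  [0,0,0.142,0],
  [0,0,0.142,0],
])

```text
clock: 2.1
eef_pos: [486.1, 25.7, 38.8]
eef_rot: [-3.142, 0.0, 1.116]
wrist_force: [-0.1, 0.2, 0.5]
finger_gap: 0.3
finger_force: 0.0
```

```bash
cat >> h.py <<'E'
def arc(th0,th1,p0,yaw0,n=12,C=(582.8,-60.5),r=124,off=15):
    x=np.array([np.cos(yaw0),np.sin(yaw0)]);y=np.array([x[1],-x[0]])
    for th in np.linspace(th0,th1,n+1)[1:]:
        a=np.radians(th);p=np.array(C)+r*np.array([np.cos(a),np.sin(a)])-off*np.array([-np.sin(a),np.cos(a)])-p0
        w=a-np.pi/2-yaw0
        print([round(p@x/1e3,4),round(p@y/1e3,4),0,round(-w,3)])
E
python3 - <<'E'
from h import *
s=manip.read_state();print(s["eef_pos"],s["eef_rot"],s["wrist_force"])
arc(150,210,s["eef_pos"][:2],s["eef_rot"][2],12)
E
```

```text
[486.07853345  25.71715398  38.78926597] [-3.14153253e+00  2.92862992e-05  1.11580315e+00] [-0.07022223  0.18243954  0.49603146]
[np.float64(-0.0223), np.float64(0.0005), 0, np.float64(-0.019)]
[np.float64(-0.0331), np.float64(-0.0001), 0, np.float64(-0.106)]
[np.float64(-0.044), np.float64(0.0002), 0, np.float64(-0.193)]
[np.float64(-0.0548), np.float64(0.0015), 0, np.float64(-0.28)]
[np.float64(-0.0655), np.float64(0.0037), 0, np.float64(-0.368)]
[np.float64(-0.076), np.float64(0.0068), 0, np.float64(-0.455)]
[np.float64(-0.0861), np.float64(0.0108), 0, np.float64(-0.542)]
[np.float64(-0.0958), np.float64(0.0157), 0, np.float64(-0.63)]
[np.float64(-0.1051), np.float64(0.0214), 0, np.float64(-0.717)]
[np.float64(-0.1138), np.float64(0.0279), 0, np.float64(-0.804)]
[np.float64(-0.122), np.float64(0.0352), 0, np.float64(-0.891)]
[np.float64(-0.1295), np.float64(0.0431), 0, np.float64(-0.979)]
```

>>> move_arm([
  [-0.01,0,0,0],
  [-0.022,0,0,-0.02],
  [-0.033,0,0,-0.106],
  [-0.044,0,0,-0.193],
  [-0.055,0.0015,0,-0.28],
  [-0.0655,0.0037,0,-0.368],
  [-0.076,0.0068,0,-0.455],
  [-0.086,0.011,0,-0.542],
  [-0.096,0.0157,0,-0.63],
  [-0.105,0.0214,0,-0.717],
  [-0.114,0.028,0,-0.804],
  [-0.122,0.035,0,-0.89],
])

```text
clock: 3.3
eef_pos: [464.0, -100.4, 39.7]
eef_rot: [3.14, 0.001, 2.009]
wrist_force: [0.1, -0.5, -0.2]
finger_gap: 0.2
finger_force: 0.0
```

Run:
```python
from h import *
t=cam("top");s=cam("side");np.savez("t1.npz",**t);np.savez("s1.npz",**s)
f=lambda c,o,w,h:cv2.convertScaleAbs(cv2.resize(c["frame"][o[1]:o[1]+h,o[0]:o[0]+w],None,fx=5,fy=5,interpolation=cv2.INTER_CUBIC),alpha=1.8)
cv2.imwrite("pics/s1.png",f(s,S0,150,120)); cv2.imwrite("pics/t1.png",f(t,T0,140,120))
s=manip.read_state();print(s["eef_pos"],s["eef_rot"],s["wrist_force"],s["joints"])
```

```text
[ 464.11512813 -100.57638375   39.53735443] [3.14032561e+00 1.30473202e-03 2.00594964e+00] [-0.16138424 -0.00629918  0.26951801] [-2.90468823e-01  3.10711843e-01  1.87047487e+00 -1.65254538e-04
  9.58592264e-01 -7.25528121e-01]
```

View pics/s1.png

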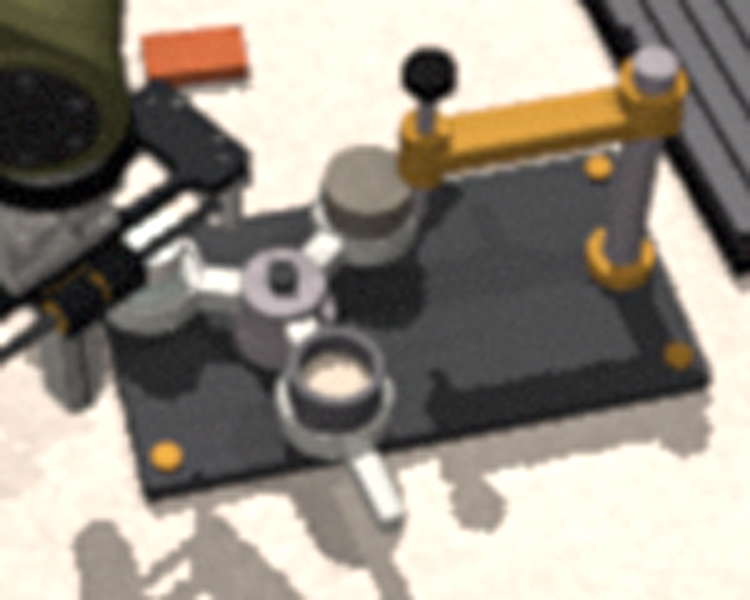

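View pics/t1.png

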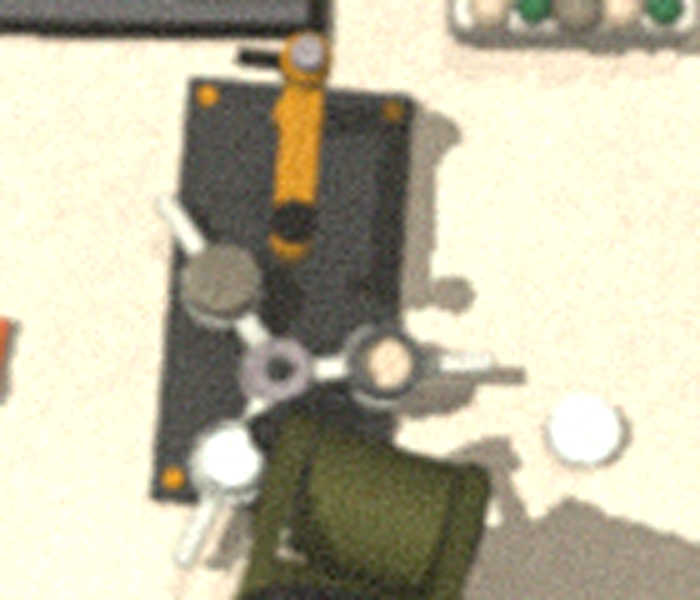

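The carousel has not moved: the ring mould is still at top crop (385,362). The wrist is already past the vial arm and there was no force. I'll check where the fingertip really is in the pictures.

Run:
```python
from h import *
t=dict(np.load("t1.npz"));s=dict(np.load("s1.npz"))
g=lambda c,o,p:[round(float((q+.5-k)*5),0) for q,k in zip(proj(c,p),o)]
for z in(0,20,39,60,100): print(z,"side",g(s,S0,(464,-100.5,z)),"top",g(t,T0,(464,-100.5,z)))
print(g(s,S0,(455,1,50)),g(s,S0,(582,-60,65)))
P=cloud(s); 
for X,Y in((75,390),(70,370),(80,350),(230,210),(60,260)):
    u,v=[int(round(q)) for q in cr((X,Y),S0)]; print((X,Y),np.median(P[v-1:v+2,u-1:u+2].reshape(-1,3),0).round(0))
```

```text
0 side [81.0, 472.0] top [335.0, 556.0]
20 side [79.0, 450.0] top [336.0, 554.0]
39 side [77.0, 429.0] top [338.0, 551.0]
60 side [74.0, 404.0] top [340.0, 549.0]
100 side [69.0, 356.0] top [343.0, 544.0]
[10.0, 263.0] [281.0, 277.0]
(75, 390) [ 464. -112.   87.]
(70, 370) [ 462. -114.  106.]
(80, 350) [ 469. -110.  114.]
(230, 210) [ 545. -101.  177.]
(60, 260) [ 461. -128.  207.]
```

Run:
```python
from h import *
s=dict(np.load("s1.npz"));s0=dict(np.load("side0.npz"))
print("grasp_offset",manip.grasp_offset)
d=cv2.absdiff(s["frame"],s0["frame"]).sum(-1)
print(d[244:272,246:262])
P=cloud(s);print(P[244:268:2,252:258,2].round(0))
g=lambda c,p:[round(float(q),1) for q in proj(c,p)]
for y in(-88,-112):
  for z in(39,58,70): print(y,z,g(s,(464,y,z)))
```

```text
grasp_offset 18.8
[[ 90 200 242 235 235 225 218 250 298 301 320 305 256 197  87  14]
 [181 235 241 243 233 210 220 263 304 309 278 244 213 170 109  23]
 [208 235 233 205 170 163 209 278 295 281 246 201 187 171 123  41]
 [145 157 150  94  80  82 165 225 233 215 194 168 174 182 137  47]
 [ 80  51  50  23  10  15  63  86  89  98 107  97 144 157 122  23]
 [ 10  10  14  21   7   7  16  35  32  49  65  32  45  59  37  20]
 [ 45  33  13  24  10   6  19  31  34  49  70  25  19  22   5  21]
 [ 44  29   9  20  19  10  14  30  36  53  74  42  24  22  14  14]
 [ 31  22   5  26  22  18  23  51  44  56  71  53  28  27   5  18]
 [ 35  17  23  70  78  54  54  99  95  74  81  74  34  28  14   2]
 [ 36  11  61 146 166 138 132 188 176 137 145 139 108  91  70  13]
 [ 35   9  68 156 183 183 186 220 215 213 222 230 205 192 141  48]
 [ 35  24  36 137 173 177 184 217 221 212 229 250 221 210 152  43]
 [ 41  38   3 102 163 168 174 201 209 211 223 247 215 192 117   5]
 [ 43  43  11  52 129 166 178 190 205 203 232 253 213 148  42  47]
 [ 41  45  37  15  60 130 172 181 194 198 225 252 193  94  21  70]
 [ 39  40 
[... 626 characters left out ...]
  69  71  72  73  71  73  72  72]
 [ 41  43  52  69  75  73  78  74  71  73  72  71  73  72  75  78]
 [ 43  61  72  74  73  65  73  69  67  69  70  72  71  72  77  67]]
[[180. 184. 180. 175. 175. 174.]
 [171. 171. 175. 168. 167. 125.]
 [132. 129. 127. 126. 119. 120.]
 [124. 122. 118. 116. 114. 113.]
 [117. 116. 115. 112. 103. 103.]
 [105. 110. 106. 104.  99.  98.]
 [ 99.  98.  97.  93.  92.  86.]
 [ 86.  94.  91.  88.  85.  78.]
 [ 79.  83.  81.  78.  76.  70.]
 [ -3.  75.  75.  73.  68.  65.]
 [  1.   1.  -2.   1.  -3.  -1.]
 [ -3.   2.  -2.  -2.  -1.   5.]]
-88 39 [253.6, 261.2]
-88 58 [253.2, 256.8]
-88 70 [252.8, 254.0]
-112 39 [256.0, 269.0]
-112 58 [255.6, 264.6]
-112 70 [255.3, 261.8]
```

In the pictures the fingertip shows at side pixel (255,262), which makes it about 65 mm high, while the state reports 39.6. It passed over the arm. I'll go back over the arm raised, then come down about 25 mm lower than before.

>>> move_arm([
  [0,0,-0.02,0],
  [0,0,-0.03,0],
  [0.015,0.01,-0.03,0.12],
  [0.03,0.02,-0.03,0.26],
  [0.045,0.032,-0.03,0.38],
  [0.06,0.042,-0.03,0.5],
  [0.075,0.053,-0.03,0.64],
  [0.09,0.063,-0.03,0.77],
  [0.105,0.074,-0.03,0.89],
  [0.105,0.074,-0.02,0.89],
  [0.105,0.074,0,0.89],
  [0.105,0.074,0,0.89],
])

```text
clock: 4.6
eef_pos: [485.0, 26.8, 36.5]
eef_rot: [-3.138, 0.002, 1.118]
wrist_force: [-0.2, -1.1, 0.2]
finger_gap: 0.6
finger_force: 0.0
```

>>> move_arm([
  [0,0,0.008,0],
  [0,0,0.016,0],
  [0,0,0.02,0],
  [0,0,0.02,0],
  [0,0,0.02,0],
])

```text
clock: 5.1
eef_pos: [486.7, 27.1, 18.7]
eef_rot: [3.141, -0.0, 1.116]
wrist_force: [0.7, 0.2, -0.4]
finger_gap: 0.4
finger_force: 0.0
```

Run:
```python
from h import *
t=cam("top");s=cam("side");np.savez("s2.npz",**s)
b=cv2.convertScaleAbs(cv2.resize(s["frame"][160:290,170:320],None,fx=5,fy=4.6,interpolation=cv2.INTER_CUBIC),alpha=1.8)
cv2.imwrite("pics/s2.png",b)
q=manip.read_state();print(q["eef_pos"],q["eef_rot"],q["wrist_force"])
x,y,z=q["eef_pos"]
for h in(0,z,z+20,z+30): print(h,[round((float(a)+.5-k)*m) for a,k,m in zip(proj(s,(x,y,h)),(170,160),(5,4.6))])
```

```text
[486.81750968  27.13879316  18.84217671] [ 3.14115581e+00 -1.97651017e-04  1.11583778e+00] [-0.52150565  0.75205449 -0.29322944]
0 [414, 340]
18.842176714897242 [411, 320]
38.84217671489724 [409, 299]
48.84217671489724 [408, 288]
```

View pics/s2.png

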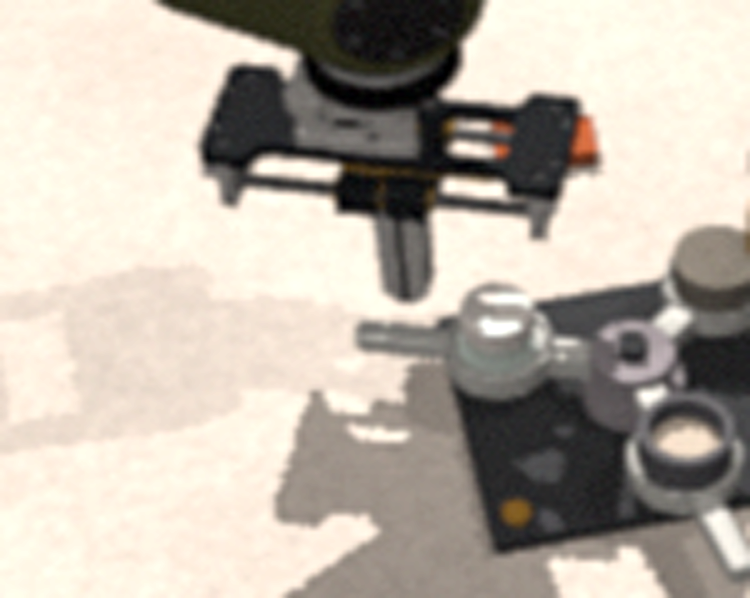

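The shut fingertip at (407,300) is about 42 mm high, so the reported TCP z reads roughly 24 mm low. I'll lower 5 mm more and start the push.

>>> move_arm([
  [0,0,0.004,0],
  [-0.01,0,0.005,0],
  [-0.018,0,0.005,0],
  [-0.024,0,0.005,-0.02],
  [-0.03,0,0.005,-0.065],
  [-0.036,0,0.005,-0.106],
  [-0.042,0,0.005,-0.15],
  [-0.047,0,0.005,-0.193],
])

```text
clock: 6.0
eef_pos: [465.7, -15.7, 13.6]
eef_rot: [3.141, -0.0, 1.31]
wrist_force: [2.2, 1.5, -1.0]
finger_gap: 0.4
finger_force: 1.2
```

```bash
cat >> h.py <<'E'
def ringpos(c,cen,R=40):
    # tan specimen blob: circularity-free centroid of warm pale pixels near cen, at z=60
    P=cloud(c);f=c["frame"].astype(int)
    v,u=np.mgrid[:420,:560]
    return P,f
E
python3 - <<'E'
from h import *
t=cam("top");np.savez("t3.npz",**t);t0=dict(np.load("top0.npz"))
q=manip.read_state();print(q["eef_pos"],q["eef_rot"],q["wrist_force"])
# arm turn: track ring patch by template (translation) in top view
a=cv2.cvtColor(t0["frame"],6)[196:220,308:334];b=cv2.cvtColor(t["frame"],6)[176:240,288:354]
r=cv2.matchTemplate(b,a,cv2.TM_CCOEFF_NORMED);_,m,_,l=cv2.minMaxLoc(r);print(m,l[0]-20,l[1]-20)
arc(164,200,q["eef_pos"][:2],q["eef_rot"][2],9)
E
```

```text
[465.45850215 -16.15273842  13.59738869] [ 3.14145944e+00 -5.71007660e-05  1.31257408e+00] [-0.39484239 -0.11209347 -1.0393785 ]
0.771005392074585 0 -4
[np.float64(-0.004), np.float64(0.0002), 0, np.float64(-0.049)]
[np.float64(-0.0127), np.float64(-0.0001), 0, np.float64(-0.119)]
[np.float64(-0.0214), np.float64(0.0002), 0, np.float64(-0.188)]
[np.float64(-0.0301), np.float64(0.0011), 0, np.float64(-0.258)]
[np.float64(-0.0387), np.float64(0.0026), 0, np.float64(-0.328)]
[np.float64(-0.0471), np.float64(0.0046), 0, np.float64(-0.398)]
[np.float64(-0.0554), np.float64(0.0073), 0, np.float64(-0.468)]
[np.float64(-0.0635), np.float64(0.0106), 0, np.float64(-0.537)]
[np.float64(-0.0714), np.float64(0.0144), 0, np.float64(-0.607)]
```

The carousel now turns with the finger: the mould has shifted 4 px up in the top view. I'll keep going along the arc to about 208°.

>>> move_arm([
  [-0.004,0,0,-0.05],
  [-0.0127,0,0,-0.119],
  [-0.0214,0.0002,0,-0.188],
  [-0.03,0.001,0,-0.258],
  [-0.0387,0.0026,0,-0.328],
  [-0.047,0.0046,0,-0.398],
  [-0.0554,0.0073,0,-0.468],
  [-0.0635,0.0106,0,-0.537],
  [-0.0714,0.0144,0,-0.607],
  [-0.079,0.0188,0,-0.677],
  [-0.0863,0.0237,0,-0.747],
  [-0.0863,0.0237,0,-0.747],
])

```text
clock: 7.25
eef_pos: [466.5, -105.4, 13.6]
eef_rot: [3.142, 0.0, 2.055]
wrist_force: [-0.3, 0.2, -0.8]
finger_gap: 0.3
finger_force: 0.0
```

Run:
```python
from h import *
t=cam("top");s=cam("side")
q=manip.read_state();print(q["eef_pos"],q["eef_rot"],q["wrist_force"],q["joints"][5])
np.savez("t4.npz",**t);np.savez("s4.npz",**s)
f=lambda c,o,w,h:cv2.convertScaleAbs(cv2.resize(c["frame"][o[1]:o[1]+h,o[0]:o[0]+w],None,fx=5,fy=5,interpolation=cv2.INTER_CUBIC),alpha=1.8)
a=f(t,(255,145),80,110);b=f(s,(240,180),80,110);cv2.imwrite("pics/m4.png",np.hstack([a,b]))
arc(208,236,q["eef_pos"][:2],q["eef_rot"][2],7)
```

```text
[ 466.16161552 -104.67902151   13.49937393] [-3.14134417e+00 -1.17110329e-04  2.05269346e+00] [0.24223766 0.64995827 0.09542066] -0.7793406458928923
[np.float64(-0.0094), np.float64(-0.001), 0, np.float64(-0.077)]
[np.float64(-0.0182), np.float64(-0.001), 0, np.float64(-0.146)]
[np.float64(-0.0269), np.float64(-0.0005), 0, np.float64(-0.216)]
[np.float64(-0.0355), np.float64(0.0006), 0, np.float64(-0.286)]
[np.float64(-0.0441), np.float64(0.0024), 0, np.float64(-0.356)]
[np.float64(-0.0525), np.float64(0.0047), 0, np.float64(-0.426)]
[np.float64(-0.0607), np.float64(0.0076), 0, np.float64(-0.495)]
```

View pics/m4.png

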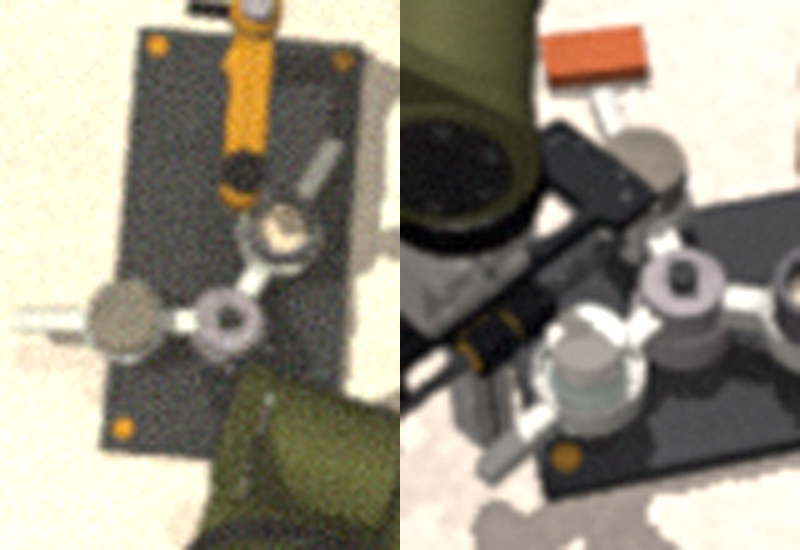

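The mould is now at left crop (282,230), near the needle, and the vial arm is at right crop (520,440). All three specimens are still seated. I'll measure the angle left to go.

Run:
```python
from h import *
t=dict(np.load("t4.npz"))
C=np.array([582.8,-60.5])
for n,X,z in(("ringend",(332,148),50),("coreend",(15,322),50),("ring",(281,229),76),("core",(126,319),74)):
    p=ray(t,*cr(X,(255,145)),z)[:2]-C; print(n,np.linalg.norm(p),np.degrees(np.arctan2(p[1],p[0])))
```

```text
ringend 137.99127864565037 -29.404047337586803
coreend 144.13058010623587 91.15431902516643
ring 66.75699000207638 -28.98519550558173
core 69.36729767534493 92.8477173406626
```

>>> move_arm([
  [-0.005,-0.0005,0,-0.04],
  [-0.0095,-0.001,0,-0.077],
  [-0.018,-0.001,0,-0.146],
  [-0.027,-0.0005,0,-0.216],
  [-0.0355,0.0005,0,-0.286],
  [-0.04,0.0015,0,-0.32],
  [-0.044,0.0024,0,-0.356],
  [-0.044,0.0024,0,-0.356],
  [-0.044,0.0024,0,-0.356],
])

```text
clock: 8.25
eef_pos: [489.0, -142.1, 13.5]
eef_rot: [-3.142, -0.0, 2.41]
wrist_force: [0.1, -0.1, -0.5]
finger_gap: 0.4
finger_force: 0.0
```

Run:
```python
from h import *
t=cam("top");s=cam("side")
q=manip.read_state();print(q["eef_pos"],q["eef_rot"],q["wrist_force"])
np.savez("t5.npz",**t);np.savez("s5.npz",**s)
f=lambda c,o,w,h:cv2.convertScaleAbs(cv2.resize(c["frame"][o[1]:o[1]+h,o[0]:o[0]+w],None,fx=5,fy=5,interpolation=cv2.INTER_CUBIC),alpha=1.8)
cv2.imwrite("pics/m5.png",np.hstack([f(t,(255,145),80,110),f(s,(240,180),80,110)]))
arc(228,236,q["eef_pos"][:2],q["eef_rot"][2],8)
```

```text
[ 489.01580593 -142.15766584   13.59398829] [3.14157215e+00 9.90514903e-05 2.41043161e+00] [ 0.20657667 -0.44469576  0.44894596]
[np.float64(-0.0022), np.float64(-0.0008), 0, np.float64(-0.016)]
[np.float64(-0.0044), np.float64(-0.001), 0, np.float64(-0.033)]
[np.float64(-0.0066), np.float64(-0.0012), 0, np.float64(-0.05)]
[np.float64(-0.0087), np.float64(-0.0013), 0, np.float64(-0.068)]
[np.float64(-0.0109), np.float64(-0.0014), 0, np.float64(-0.085)]
[np.float64(-0.0131), np.float64(-0.0015), 0, np.float64(-0.103)]
[np.float64(-0.0153), np.float64(-0.0015), 0, np.float64(-0.12)]
[np.float64(-0.0175), np.float64(-0.0015), 0, np.float64(-0.138)]
```

View pics/m5.png

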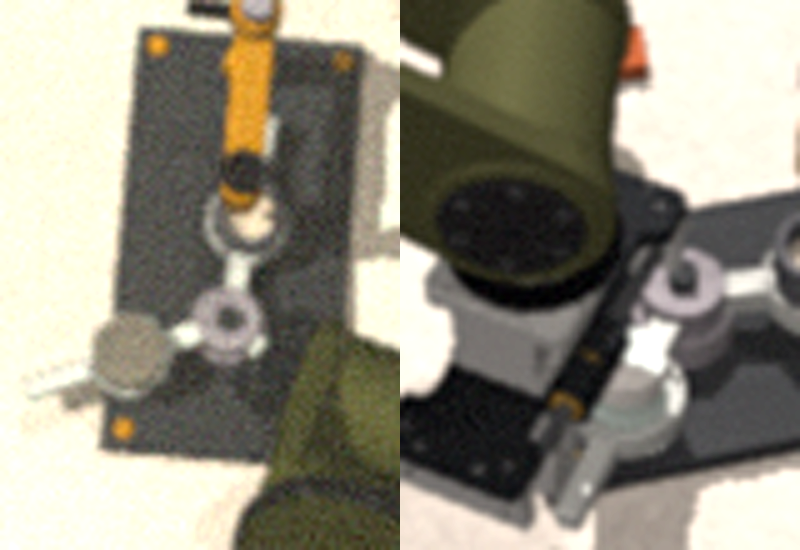

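The mould is nearly under the sleeve at left crop (245,215), and the core at (130,355) is fully visible. I'll use the core's depth blob as the angle gauge. Its positions over the pictures also give the axis.

```bash
cat >> h.py <<'E'
from scipy.optimize import least_squares
def disc(c,guess,zlo=66,zhi=84,R=24):
    P=cloud(c);g=np.array(guess,float)
    for _ in range(8):
        m=(abs(P[...,2]-75)<9)&(np.hypot(P[...,0]-g[0],P[...,1]-g[1])<R+6)
        q=ray_px(c,m,74); g=q
    return g,m.sum()
def ray_px(c,m,z):
    v,u=np.nonzero(m); return ray(c,u.mean(),v.mean(),z)[:2]
E
python3 - <<'E'
from h import *
C=np.array([582.8,-60.5]);pts=[]
for f,a in(("top0",34.5),("t4",92),("t5",113)):
    t=dict(np.load(f+".npz"));a=np.radians(a)
    g,n=disc(t,C+70*np.array([np.cos(a),np.sin(a)]));pts.append(g);print(f,g,n,np.linalg.norm(g-C),np.degrees(np.arctan2(*(g-C)[::-1])))
t=dict(np.load("top0.npz"))
g,n=disc(t,(588,-129));pts.append(g);print("ring",g,n)
pts=np.array(pts)
fit=least_squares(lambda c:np.linalg.norm(pts-c,axis=1)-70,C).x;print("axis",fit)
d=pts-fit;print(np.degrees(np.arctan2(d[:,1],d[:,0])),np.linalg.norm(d,axis=1))
for X,z in(((31,391),50),):
    p=ray(dict(np.load("t5.npz")),*cr(X,(255,145)),z)[:2]-fit;print("core end",np.degrees(np.arctan2(p[1],p[0])))
# cap: dark blob in top view, z>180
P=cloud(t);m=(P[...,2]>178)&(P[...,2]<225)&(np.hypot(P[...,0]-651,P[...,1]+64)<30)&(t["frame"].max(-1)<45);print("cap",ray_px(t,m,200),m.sum())
c=ray_px(t,m,200)-fit;print(np.linalg.norm(c),np.degrees(np.arctan2(c[1],c[0])))
for o in "su": pass
s=dict(np.load("side0.npz"));P=cloud(s);m=(P[...,2]>178)&(P[...,2]<225)&(np.hypot(P[...,0]-651,P[...,1]+64)<30)&(s["frame"].max(-1)<45);print("cap side",ray_px(s,m,197),m.sum())
E
```

```text
top0 [641.79376853 -19.27585277] 146 71.97009823386993 34.945394297639055
t4 [582.87669138  12.7295276 ] 144 73.22956775432564 89.93999563908251
t5 [559.24481148   9.53262171] 141 73.88785427541936 108.59015724593691
ring [ 587.71455964 -128.31609472] 81
axis [582.75013945 -57.37404437]
[ 32.83232918  89.89656899 109.35714982 -85.99705137] [70.26821712 70.10368619 70.91545959 71.11553962]
core end 110.90131793098094
cap [651.43016839 -63.12593005] 55
68.92046549139167 -4.787294175401099
cap side [652.72456016 -64.35058232] 88
```

>>> move_arm([
  [-0.003,-0.001,0,-0.02],
  [-0.0055,-0.0012,0,-0.042],
  [-0.008,-0.0013,0,-0.06],
  [-0.0098,-0.0014,0,-0.076],
  [-0.0098,-0.0014,0,-0.076],
  [-0.0098,-0.0014,0,-0.076],
])

```text
clock: 8.95
eef_pos: [495.6, -150.2, 13.6]
eef_rot: [-3.141, 0.0, 2.488]
wrist_force: [-1.2, -0.7, 0.4]
finger_gap: 0.6
finger_force: 0.0
```

Run:
```python
from h import *
t=cam("top");s=cam("side");np.savez("t6.npz",**t);np.savez("s6.npz",**s)
q=manip.read_state();print(q["eef_pos"],q["eef_rot"],q["wrist_force"])
C=np.array([582.8,-60.0])
g,n=disc(t,C+70*np.array([np.cos(2),np.sin(2)]));print("core",g,n,np.degrees(np.arctan2(*(g-C)[::-1])))
x0,y0=295,190
b=cv2.convertScaleAbs(cv2.resize(s["frame"][y0:y0+70,x0:x0+60],None,fx=8,fy=8,interpolation=cv2.INTER_CUBIC),alpha=1.8)
x1,y1=275,155
a=cv2.convertScaleAbs(cv2.resize(t["frame"][y1:y1+70,x1:x1+40],None,fx=8,fy=8,interpolation=cv2.INTER_CUBIC),alpha=1.8)
cv2.imwrite("pics/m6.png",np.hstack([a,b]))
```

```text
[ 495.59551916 -150.1117214    13.62237609] [-3.14153460e+00  4.49749390e-04  2.48752543e+00] [-0.38245715 -0.03276723  0.64654541]
core [554.49479601   5.99656805] 148 113.21396221504969
```

View pics/m6.png

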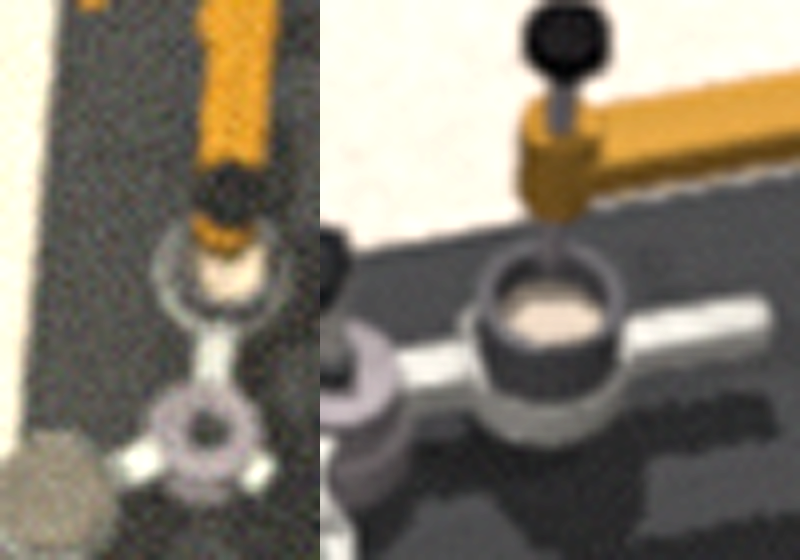

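The side panel shows the mould right under the needle: rim ellipse centred near (551,292), tip near (553,268), cap at (566,42). In the top panel the rim is centred near (220,275) with the cap at (231,193). I'll turn the leftover offset into millimetres.

Run:
```python
from h import *
t=dict(np.load("t6.npz"));s=dict(np.load("s6.npz"))
S=lambda X,z: ray(s,(X[0]-320+.5)/8-.5+295,(X[1]+.5)/8-.5+190,z)[:2].round(1)
T=lambda X,z: ray(t,(X[0]+.5)/8-.5+275,(X[1]+.5)/8-.5+155,z)[:2].round(1)
print("side ring",S((551,292),76),"tip",S((553,268),92),"cap top/mid",S((566,42),195),"sleeve bottom",S((554,205),124), "armend",S((768,308),50))
print("top ring seat",T((221,272),52),"rim",T((221,270),76),"cap",T((231,193),197),"hub",T((205,430),65),"arm near hub",T((216,350),50))
# ellipse fit of dark rim outline in the side view: expected pixel of needle axis at z=76/92
for p in((652,-65,76),(652,-65,92),(652,-65,195),(652,-65,124)):
    u,v=proj(s,p);print(p,round((u-295+.5)*8+320),round((v-190+.5)*8))
```

```text
side ring [655.2 -62.1] tip [653.9 -65.1] cap top/mid [653.2 -62.9] sleeve bottom [652.3 -65.6] armend [728.5 -70.3]
top ring seat [651.9 -65. ] rim [647.8 -64.2] cap [653. -64.] hub [582.2 -58.7] arm near hub [618.8 -63.3]
(652, -65, 76) 545 302
(652, -65, 92) 548 270
(652, -65, 195) 565 48
(652, -65, 124) 553 204
```

Run:
```python
from h import *
s=dict(np.load("s6.npz"));g=cv2.cvtColor(s["frame"],6).astype(float)
pts=[]
for u in list(range(306,313))+list(range(336,349)):
    v0,v1=(222,238) if u<320 else (220,236)
    col=g[v0:v1,u]; thr=(col.min()+col.max())/2
    k=np.nonzero((col[:-1]<thr)&(col[1:]>=thr))[0]
    if len(k): k=k[0]; v=v0+k+(thr-col[k])/(col[k+1]-col[k]); pts.append(np.r_[u,v,ray(s,u,v,50)[:2]])
pts=np.array(pts);print(pts.round(1))
def line(q):
    vx,vy,x,y=cv2.fitLine(q.astype(np.float32),cv2.DIST_HUBER,0,.01,.01).ravel();return np.degrees(np.arctan(vy/vx)),y+vy/vx*(653-x)-7, y+vy/vx*(583-x)-7
o=pts[:,0]>320
print("all",line(pts[:,2:]),"outer",line(pts[o,2:]))
print("col ring centre 322-326 profile"); print(g[214:240,322:326].mean(1).round(0))
r0=dict(np.load("side0.npz")); g0=cv2.cvtColor(r0["frame"],6).astype(float)
for c,gg in((s,g),):
  for p in((653,-64.5+24,76),(653,-64.5,76)): print(p,np.round(proj(c,p),1))
```

```text
[[306.  233.1 612.8 -51.4]
 [307.  232.9 615.4 -51.6]
 [308.  232.8 618.  -51.9]
 [309.  232.6 620.6 -52.2]
 [310.  232.3 623.4 -52.2]
 [311.  232.2 626.  -52.6]
 [312.  232.  628.7 -52.6]
 [336.  228.7 691.6 -61.1]
 [337.  228.4 694.4 -60.9]
 [338.  228.2 697.2 -61. ]
 [339.  228.2 699.7 -61.7]
 [340.  228.  702.3 -62. ]
 [341.  227.9 705.  -62.4]
 [342.  227.7 707.7 -62.6]
 [343.  227.4 710.5 -62.4]
 [344.  227.2 713.2 -62.6]
 [345.  227.1 715.8 -63.1]
 [346.  227.  718.4 -63.6]
 [347.  226.9 721.1 -63.9]
 [348.  226.8 723.7 -64.4]]
all (np.float32(-6.6744227), np.float32(-62.974808), np.float32(-54.783375)) outer (np.float32(-5.9300203), np.float32(-63.794704), np.float32(-56.523834))
col ring centre 322-326 profile
[ 44.  44.  45.  46.  46.  47.  49.  48.  42.  36.  36.  52.  67.  88.
 118. 125. 124. 122. 102.  60.  36.  31.  30.  31.  30.  33.]
(653, -40.5, 76) [319.8 219.9]
(653, -64.5, 76) [322.9 227. ]
```

Run:
```python
from h import *
s=dict(np.load("s6.npz"));t=dict(np.load("t6.npz"))
hs=cv2.cvtColor(s["frame"],cv2.COLOR_BGR2HSV);f=s["frame"].astype(float)
sat=(f[...,2]-f[...,0])
pts=[]
for u in range(334,360):
    col=sat[192:215,u];thr=(np.median(col[:4])+col.max())/2;k=np.nonzero((col[:-1]<thr)&(col[1:]>=thr))[0][0]
    v=192+k+(thr-col[k])/(col[k+1]-col[k]);pts.append(ray(s,u,v,149)[:2])
p=np.array(pts);a,b=np.polyfit(p[:,0],p[:,1],1);print("bracket side angle",np.degrees(np.arctan(a)),"y at 653 (-13)",a*653+b-13,p[[0,-1]])
ft=t["frame"].astype(float);st=ft[...,2]-ft[...,0];L=[];Rr=[]
for v in range(157,176):
    row=st[v,290:322];thr=row.max()/2;k=np.nonzero(row>thr)[0]
    l=290+k[0]-1+(thr-row[k[0]-1])/(row[k[0]]-row[k[0]-1]);r=290+k[-1]+(row[k[-1]]-thr)/(row[k[-1]]-row[k[-1]+1])
    L.append(ray(t,l,v,149)[:2]);Rr.append(ray(t,r,v,149)[:2])
for q,o in((L,-13),(Rr,13)):
    q=np.array(q);a,b=np.polyfit(q[:,0],q[:,1],1);print("bracket top",np.degrees(np.arctan(a)),a*653+b+o,a*583+b+o)
# ring arm inner segment in top view (white bar between hub and seat)
g=cv2.cvtColor(t["frame"],6).astype(float)
q=[]
for v in range(196,203):
    row=g[v,294:310];k=row.argmax();lo=row.min();w=np.clip(row-(lo+row[k])/2,0,None);u=294+(w*np.arange(16)).sum()/w.sum();q.append(ray(t,u,v,50)[:2])
print("arm inner top",np.round(q,1).tolist())
```

```text
bracket side angle -4.105234262807119 y at 653 (-13) -63.70767729017663 [[682.09489705 -52.75359027]
 [746.12848666 -57.38858968]]
bracket top -1.032749396609862 -65.73234986350312 -64.47047178842698
bracket top -4.194308835401624 -63.368746297358626 -58.235258140372366
arm inner top [[626.7, -63.5], [623.3, -63.2], [619.8, -62.9], [616.4, -62.4], [613.0, -61.9], [609.6, -61.6], [606.2, -61.8]]
```

The estimates agree to about 2 mm. The arm directions (−6.3° against the stand's −4.1°) say it is slightly short, so I'll add a small 1.2° nudge and re-measure the change.

>>> move_arm([
  [-0.001,0,0,-0.008],
  [-0.002,0,0,-0.016],
  [-0.0026,0,0,-0.021],
  [-0.0026,0,0,-0.021],
  [-0.0026,0,0,-0.021],
])

```text
clock: 9.55
eef_pos: [497.5, -151.6, 13.5]
eef_rot: [-3.142, -0.0, 2.509]
wrist_force: [-2.0, -0.1, 0.3]
finger_gap: 0.5
finger_force: 0.8
```

```bash
cat > meas.py <<'E'
from h import *
def meas(s,t):
    g=cv2.cvtColor(s["frame"],6).astype(float);pts=[]
    for u in list(range(306,313))+list(range(336,348)):
        v0,v1=(222,238) if u<320 else (220,236)
        col=g[v0:v1,u];thr=(col.min()+col.max())/2;k=np.nonzero((col[:-1]<thr)&(col[1:]>=thr))[0]
        if len(k): k=k[0];pts.append(ray(s,u,v0+k+(thr-col[k])/(col[k+1]-col[k]),50)[:2])
    p=np.array(pts);a,b=np.polyfit(p[:,0],p[:,1],1);print("side arm",np.degrees(np.arctan(a)).round(2),(a*653+b-7).round(2),(p[-5:,1].mean()).round(2))
    g=cv2.cvtColor(t["frame"],6).astype(float);q=[]
    for v in range(196,203):
        row=g[v,294:310];k=row.argmax();w=np.clip(row-(row.min()+row[k])/2,0,None);q.append(ray(t,294+(w*np.arange(16)).sum()/w.sum(),v,50)[:2])
    q=np.array(q);a,b=np.polyfit(q[:,0],q[:,1],1);print("top arm",np.degrees(np.arctan(a)).round(2),(a*653+b).round(2),q[:,1].mean().round(2))
    C=np.array([582.8,-60.0]);d,n=disc(t,C+70*np.array([np.cos(2),np.sin(2)]));print("core",np.degrees(np.arctan2(*(d-C)[::-1])).round(2))
E
python3 - <<'E'
from meas import *
meas(dict(np.load("s6.npz")),dict(np.load("t6.npz")))
t=cam("top");s=cam("side");np.savez("t7.npz",**t);np.savez("s7.npz",**s);meas(s,t)
q=manip.read_state();print(q["eef_pos"],q["eef_rot"],q["wrist_force"])
E
```

```text
side arm -6.74 -62.94 -63.13
top arm -5.54 -66.02 -62.48
core 113.21
side arm -5.84 -61.71 -60.92
top arm -2.46 -63.4 -61.83
core 114.72
[ 497.51512649 -151.53727972   13.49708134] [-3.14151336e+00 -7.25332488e-05  2.50869430e+00] [-1.14544431 -0.5256271   0.49708481]
```

The nudge moved the mould as intended and the estimates now straddle the needle. I'll back off from the arm, rise, and go over the cap at about (652.3, −64.2).

>>> move_arm([
  [0.008,0,0,0],
  [0.02,0,0,0],
  [0.025,0,-0.02,0],
  [0.025,0,-0.06,0],
  [0.025,0,-0.1,0],
  [0.025,0,-0.14,0],
  [0.025,0,-0.18,0],
  [0.025,0,-0.21,0],
  [0.01,0.025,-0.21,0],
  [-0.01,0.055,-0.21,0],
  [-0.03,0.09,-0.21,0],
  [-0.05,0.125,-0.21,0],
])

```text
clock: 10.85
eef_pos: [612.9, -79.3, 223.7]
eef_rot: [3.141, 0.001, 2.509]
wrist_force: [0.4, -1.3, 1.8]
finger_gap: 0.6
finger_force: 0.0
```

Run:
```python
from meas import *
q=manip.read_state();p=q["eef_pos"];y=q["eef_rot"][2];print(p,y)
d=np.array([652.3,-64.2])-p[:2];x=np.array([np.cos(y),np.sin(y)]);print("dx,dy",d@x,d@[x[1],-x[0]])
```

```text
[612.9154809  -79.34561902 223.68099624] 2.5085038339744026
dx,dy -22.791232048530265 35.511827067907866
```

>>> move_arm([
  [-0.01,0.015,0,0],
  [-0.018,0.03,0,0],
  [-0.023,0.037,0,0],
  [-0.023,0.037,0.01,0],
  [-0.023,0.037,0.02,0],
  [-0.023,0.037,0.03,0],
  [-0.023,0.037,0.035,0],
  [-0.023,0.037,0.035,0],
  [-0.023,0.037,0.035,0],
])

```text
clock: 11.75
eef_pos: [652.2, -64.2, 188.9]
eef_rot: [3.141, 0.0, 2.509]
wrist_force: [-0.5, 0.2, -0.3]
finger_gap: 0.5
finger_force: 0.0
```

Run:
```python
from meas import *
s=cam("side");t=cam("top");q=manip.read_state();p=q["eef_pos"];print(p,q["wrist_force"])
s0=dict(np.load("side0.npz"))
np.savez("s8.npz",**s)
for z in (200,p[2],p[2]+15,p[2]+25,p[2]+35): print(round(z),np.round(proj(s,(p[0],p[1],z)),1))
u=int(round(proj(s,(p[0],p[1],210))[0]))
P=cloud(s)
for v in range(170,204): print(v,s["frame"][v,u-1:u+2].mean((0,1)).round(),s0["frame"][v,u-1:u+2].mean((0,1)).round(),np.median(P[v,u-1:u+2],0).round())
```

```text
[652.37452718 -64.14065897 189.10839233] [-0.6315753  -0.09867182  0.14907295]
200 [325.3 193.8]
189 [325.  196.9]
204 [325.4 192.6]
214 [325.6 189.7]
224 [325.8 186.7]
170 13.0 117.0 [ 620. -134.  354.]
171 15.0 117.0 [ 618. -138.  355.]
172 17.0 118.0 [ 617. -140.  354.]
173 16.0 118.0 [ 616. -143.  355.]
174 14.0 118.0 [ 616. -145.  354.]
175 10.0 117.0 [ 616. -147.  354.]
176 10.0 118.0 [ 616. -146.  349.]
177 26.0 119.0 [ 616. -146.  346.]
178 50.0 119.0 [ 617. -143.  340.]
179 63.0 119.0 [ 616. -145.  339.]
180 63.0 119.0 [ 617. -144.  336.]
181 60.0 118.0 [ 620. -139.  327.]
182 60.0 117.0 [ 620. -139.  324.]
183 61.0 117.0 [ 620. -139.  322.]
184 63.0 118.0 [ 619. -141.  320.]
185 63.0 118.0 [ 620. -141.  318.]
186 63.0 119.0 [ 622. -139.  312.]
187 62.0 119.0 [648. -75. 235.]
188 63.0 110.0 [647. -75. 232.]
189 62.0 73.0 [648. -76. 230.]
190 58.0 26.0 [648. -75. 226.]
191 39.0 7.0 [655. -55. 199.]
192 16.0 10.0 [656. -60. 201.]
193 10.0 11.0 [655. -62. 200.]
194 9.0 11.0 [655. -64. 200.]
195 6.0 13.0 [652. -69. 201.]
196 4.0 12.0 [652. -70. 199.]
197 6.0 7.0 [651. -73. 198.]
198 2.0 1.0 [650. -75. 196.]
199 14.0 8.0 [650. -76. 196.]
200 39.0 33.0 [651. -74. 190.]
201 61.0 49.0 [655. -66. 177.]
202 59.0 47.0 [654. -67. 175.]
203 54.0 45.0 [655. -67. 169.]
```

The fingertip (about 217 mm) is right above the cap (200 mm). I'll press down slowly while watching the force.

>>> move_arm([
  [0,0,0.003,0],
  [0,0,0.006,0],
  [0,0,0.009,0],
  [0,0,0.012,0],
  [0,0,0.015,0],
  [0,0,0.018,0],
  [0,0,0.02,0],
])

```text
clock: 12.55
eef_pos: [652.3, -64.1, 168.6]
eef_rot: [3.141, 0.0, 2.509]
wrist_force: [-2.5, 0.0, 3.9]
finger_gap: 0.3
finger_force: 1.9
```

>>> move_arm([
  [0,0,0.002,0],
  [0,0,0.004,0],
  [0,0,0.006,0],
  [0,0,0.008,0],
  [0,0,0.01,0],
])

```text
clock: 13.05
eef_pos: [652.3, -64.0, 158.4]
eef_rot: [-3.142, 0.0, 2.509]
wrist_force: [-0.8, 0.2, 3.6]
finger_gap: 0.5
finger_force: 1.9
```

It is pressing with about 4 N as expected. I'll continue in small steps towards the stop.

>>> move_arm([
  [0,0,0.002,0],
  [0,0,0.004,0],
  [0,0,0.006,0],
  [0,0,0.008,0],
  [0,0,0.01,0],
  [0,0,0.01,0],
])

```text
clock: 13.65
eef_pos: [652.2, -64.1, 148.0]
eef_rot: [-3.141, -0.0, 2.509]
wrist_force: [0.4, -0.3, -0.1]
finger_gap: 0.8
finger_force: 0.0
```

>>> move_arm([
  [0,0,0.001,0],
  [0,0,0.002,0],
  [0,0,0.003,0],
  [0,0,0.003,0],
])

```text
clock: 14.05
eef_pos: [652.5, -64.1, 147.3]
eef_rot: [3.141, 0.001, 2.509]
wrist_force: [-6.0, 0.5, 14.3]
finger_gap: 0.6
finger_force: 7.1
```

>>> move_arm([
  [0,0,0.001,0],
  [0,0,0.002,0],
  [0,0,0.002,0],
])

```text
clock: 14.35
eef_pos: [652.7, -64.1, 147.1]
eef_rot: [3.14, 0.003, 2.509]
wrist_force: [-11.4, 0.5, 26.2]
finger_gap: 0.3
finger_force: 13.2
```

>>> move_arm([
  [0,0,-0.003,0],
  [0,0,-0.015,0],
  [0,0,-0.045,0],
  [0,0,-0.085,0],
  [-0.02,-0.03,-0.1,0],
  [-0.02,-0.07,-0.1,0],
  [-0.02,-0.11,-0.1,0],
  [0,-0.15,-0.1,0],
  [0.02,-0.19,-0.1,0],
  [0.04,-0.23,-0.1,0],
  [0.06,-0.26,-0.1,0],
  [0.06,-0.26,-0.1,0],
])

```text
clock: 15.55
eef_pos: [447.5, -239.6, 244.5]
eef_rot: [-3.141, 0.001, 2.506]
wrist_force: [-0.4, -0.1, -0.7]
finger_gap: 0.9
finger_force: 0.0
```

Run:
```python
from meas import *
s=cam("side");t=cam("top");q=manip.read_state();print(q["eef_pos"],q["wrist_force"])
np.savez("s9.npz",**s);np.savez("t9.npz",**t);meas(s,t)
s0=dict(np.load("side0.npz"))
for n,c in(("before",s0),("after",s)):
    P=cloud(c);m=(c["frame"].max(-1)<30)&(np.hypot(P[...,0]-652.5,P[...,1]+64)<22)&(P[...,2]>160);v,u=np.nonzero(m)
    print(n,"cap px",u.mean(),v.mean(),m.sum(),"ztop",np.percentile(P[m][:,2],75))
for z in(172,200): print(z,proj(s,(652.4,-64.2,z-4)))
# unchanged objects: top view difference
d=cv2.absdiff(t["frame"],dict(np.load("top0.npz"))["frame"]).max(-1)
for n,(u,v) in dict(slab=(240,206),puck=(361,221),remote=(416,191),mouse=(156,240),rock=(156,202),cup=(406,249)).items(): print(n,d[v-8:v+9,u-8:u+9].mean().round(1))
```

```text
[ 450.05272531 -238.56312286  244.2303541 ] [ 0.52661941  0.0637384  -0.28448555]
side arm -5.85 -61.71 -60.92
top arm -2.43 -63.37 -61.82
core 114.14
before cap px 325.4868421052632 194.82894736842104 76 ztop 200.8873321660113
after cap px 324.7916666666667 202.84722222222223 72 ztop 172.66872727045688
172 (np.float64(324.57683265090145), np.float64(202.90014340216746))
200 (np.float64(325.1996974651362), np.float64(194.9891900535349))
slab 12.3
puck 77.8
remote 8.1
mouse 7.2
rock 11.8
cup 45.3
```

The cap top now reads 172.7 mm, so it is at its stop. The force had risen to 26 N with no further travel. The carousel hasn't moved since the last nudge and the robot is clear, so I'm handing in.

```bash
python3 -c "
from cell import manip
print(manip.sign_off())"
```

```text
the job is handed in; nothing more can be done
None
```

I pushed the carousel round until the ring mould stood under the needle, centred to about 2–3 mm by camera, then pressed the cap to its stop (cap top measured at 172.7 mm), left it down and handed the job in at about 16 s; my final picture check did not cover the puck and pen cup, whose patches differed from the start, probably because the arm hid them.

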